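# Clamp the bead roller on its slide to the indicated force

## Robot

A 6-joint arm with a two-finger parallel gripper is mounted at the origin on the work surface. World frame = base frame: x ahead of the robot, y to its left, z up, the work surface at z = 0. Lengths are in mm, angles in rad, forces in N, time in s.
With the tool pointing down it reaches from about 250 to 775 mm from the base axis. Payload 4 kg.
Tool frame: the origin (TCP) lies midway between the tips of the shut fingers; the grasp point (between the pads) lies 19 mm behind it; z points along the fingers, y is the direction in which the jaws open and shut (so a half turn about z gives the same grasp; the last joint's range is limited). The gripper opens to 94 mm and grips with 3 to 60 N. Pads are 16 mm wide; open, the fingers measure 119 mm over their backs; the gripper's body (75 mm by 177 mm) begins 78 mm behind the grasp point.
Start: joints at [1.04, 0.087, 1.371, -0, 1.684, -0.103], TCP at [228.192, 500.452, 168.006] pointing down, gripper open.
Joint ranges: [-3.1, 3.1], [-0.76, 2.03], [0.27, 2.55], [-1.08, 4.22], [0.17, 2.65], [-2.57, 2.57]. Speed limits (rad/s): [2.79, 2.79, 3.14, 3.14, 3.14, 3.14].

## Interface

Orientations are given as a unit quaternion [w, x, y, z].
In Python, from workcell import ctrl, eyes, workorder gives the robot as it stands.
- The arm moves only by the tool step_arm, never from a script. Its argument "plan" is a list of rows, each a list of 7 numbers: the turn, a rotation vector about the tool's x, y, z in degrees, then the shift along the tool's x, y, z in cm, then the closure, from 0 (fully open) to 1 (shut). A call has exactly 5 rows; each row is the pose to reach, as a shift and turn from the pose commanded when the call began, along the tool's axes at that moment; what a row does not reach only later rows make up. A row lasts 1/10 s, in which the tool goes at most 50 mm and 8.59 degrees, less where a joint would pass 70% of its speed; a pose out of reach is approached as far as the arm can. A call with a gripper value outside its range is refused whole. The fingers move at their own pace and stop on an object; the grip force is fixed at half the most. Time passes only in rows, so rows that repeat a pose let the fingers close, or fill a call up. It gives the time, the measured TCP pose, the force and the opening at its end, in the units of the state.
- ctrl.get_state(): the state, without advancing time (a new reading comes with each control period).
- eyes.get_image(name): name is "side" or "top" or "wrist"; returns the picture (400x640x3 uint8, red, green, blue); there is no depth.
- eyes.camera_model(name): a dict with "intrinsics" (3x3 intrinsics, pixels), "R" (3x3) and "t" (3): a world point X has camera coordinates R X + t; the wrist camera has in their place "tool_from_camera" (4x4, takes a point from camera to tool coordinates, whose origin is the TCP and whose axes are the flange's). Camera axes: x right, y down, z forward; pixel columns grow to the right and rows downward; lengths in mm; the calibration is good to about 2 mm. The wrist camera is an equidistant fisheye: a pixel r from the principal point sees the ray r / f radians off the axis. A picture is of the moment at which its call begins: read the wrist's pose just before it. camera_model takes no time and is no camera call.
- workorder.finish_job(): hands the job in, once; it reports no verdict.
The state is a dict: "time_s": time; "q": joint angles; "qd": joint speeds; "tau": joint torques, N m; "ee_pos": TCP position; "tcp_rot": TCP orientation; "ft_force": force on the tool from outside, world axes, zero at the start; "ft_torque": the same for the moment, N m; "grip_width": opening from 0.0 (shut) to 1.0 (fully open).
Only numpy, scipy, OpenCV 4.12 (cv2) and the standard library are available. Lean on these libraries where they do the work, as an engineer would, in place of code of your own. Each camera call takes 0.05 s, during which the arm holds its last target. There are 200 camera calls.

## Task

Slide the aluminium bead roller gently along its rails until it is fully home against the rubber buffers, which puts its brass-tipped tongue under the screw clamp. Then tighten the black clamp knob (clockwise from above) until the red indicator tab pops out of the side of the clamp, stop turning at that point without over-tightening, and let go with the roller left clamped. Leave everything else on the slab where it is.

Things in the scene. Friction and masses are not known exactly. Their poses are not given: they have to be found in the camera images.
- clamp_unit: blue steel base plate, 110 x 400 x 16 mm, fixed to the slab, with two steel rails and the blue clamp arch. Origin: on the slab, 10 mm to the arch side of the plate's centre. Its +y runs along the rails from the free end to the arch; its +x is the side on which the tab comes out; z up. Arch: crosshead 130 (x) x 44 (y) mm, its top 135 mm above the slab, centred 135 mm along +y; a dark tab housing stands on it up to 154 mm, on the +x side
- roller (a joint): position of the bead roller carriage along its rails in m, growing towards the arch (the clamp unit's +y). It first touches the rubber buffers at 0.130 (fully home); the buffers are stiff (10 N per mm) and more than about 30 N on them is ramming. The carriage runs with about 4 N of friction and stays where it is left
- roller_grip (a point): centre of the black upright handle of the roller carriage: cylinder 24 mm diameter, 60 mm tall (this point is half-way up, 120 mm above the slab), on a 16 mm steel post; clear all round above 66 mm over the slab
- clamp_knob (a joint): turn of the clamp knob in rad, growing clockwise seen from above (tightening); 12 mm of foot travel per full turn, end of travel at about 6.2. It turns with about 0.15 N m of friction, a little more once the clamp presses, and holds where it is left. The angle at which the tab pops varies by about a radian, as the pad's height under the foot is not known exactly
- knob_grip (a point): centre of the round black clamp knob with a white line on top: 44 mm diameter, 30 mm tall, axis vertical; this point is on the axis half-way up, 195 mm above the slab. The grip floats up and down on its shaft by up to 5 mm on a weak spring (0.2 N per mm), so holding it firmly does not load the clamp; turned, it drives the screw without slack
- tab (a joint): how far the red indicator tab has come out, in m: 0 to 0.003 while in, 0.016 popped out. It snaps out by its own spring when the clamping force reaches its set value of about 50 N and then stays out; the force goes on rising by about 17 N per radian of knob turn if the knob is turned on
- tab_end (a point): middle of the outer face of the red tab (22 mm wide, 11 mm tall) on the crosshead; while in, its dark end is flush with the dark housing and no red shows from above; popped out it stands 16 mm further along the clamp unit's +x. 143 mm above the slab
- clamp_foot: steel pressing foot of the clamp, 22 mm diameter, under the crosshead; origin at the centre of its underside. Moves down as the knob is turned clockwise
- pad: brass pad, 30 x 50 x 12 mm, at the tip of the roller's tongue; origin at its centre. It lies under the foot when the roller is home. Its height varies by about 1 mm either way
- buffer: the pair of black rubber buffers, 16 mm diameter, at the arch end of the rails, origin between them; they give up to 8 mm
- cullet: lime green glass cullet lump, 58 mm wide, 36 mm tall, origin at its underside; loose, to be left alone
- jar_lid: cobalt blue glass jar lid with knob, 76 mm diameter, 34 mm tall, origin at its underside; loose, to be left alone
- dish: yellow ceramic dish, 100 mm diameter, 28 mm tall, origin at its underside; loose, to be left alone
- bead_press: brass hand bead press, 48 mm diameter, 58 mm tall, origin at its underside; loose, to be left alone
- paddle: graphite paddle with wooden handle, 170 mm long, 12 mm thick, origin at its underside; loose, to be left alone

How it is judged:
By the outcome, as a careful person would: the job done as asked, in the order asked, and still so for the second after the job is handed in, with the robot touching nothing.
It also fails if it takes over 72 s, if anything falls off the work surface, if the arm or the gripper's body presses on something with over 40 N, if the wrist force passes 120 N, or if a joint passes its speed limit or range.

## Working session

There is one attempt and no reset: what is moved stays moved. The work goes in short steps, Python scripts to look and compute and a tool call to move; the robot and the scene stay as the last step left them, time stands still between calls to the robot, and variables do not carry over. Pictures are saved under pics/ and viewed, about 8 in all and at most 12, crops included, and the job is handed in when it is done.

Besides the shell and the picture viewer there is one more tool, called after "Emit:" as name([rows], argument=value, ...), one row to a line, values as JSON. step_arm: Moves the arm, as the interface text tells. Its arguments: {"type":"object","properties":{"plan":{"type":"array"}},"required":["plan"]}

```bash
mkdir -p pics; ls
python3 - <<'E'
from workcell import ctrl, eyes
import cv2,json,numpy as np
np.set_printoptions(suppress=True,precision=4)
print(ctrl.get_state())
for n in ["top","side","wrist"]:
    print(n,eyes.camera_model(n))
for n in ["top","side"]:
    cv2.imwrite(f"pics/{n}0.png",eyes.get_image(n)[:,:,::-1])
E
```

```text
pics
{'time_s': 0.0, 'q': array([ 1.0399,  0.088 ,  1.3722, -0.    ,  1.6836, -0.1031]), 'qd': array([-0.0011,  0.0017,  0.0001, -0.    ,  0.0017,  0.0006]), 'tau': array([ -0.0002, -34.0191, -30.2422,   0.0717,   0.033 ,  -0.0002]), 'ee_pos': array([227.8579, 499.8927, 166.8092]), 'tcp_rot': array([-0.0003,  0.2123,  0.9772, -0.001 ]), 'ft_force': array([0.6626, 0.6682, 0.1715]), 'ft_torque': array([-0.0012,  0.0021, -0.0367]), 'grip_width': 0.9979209519261324}
top {'intrinsics': array([[432.0348,   0.    , 318.1773],
       [  0.    , 432.0348, 194.6843],
       [  0.    ,   0.    ,   1.    ]]), 'R': array([[ 0.0075, -0.9999, -0.0118],
       [-0.9935, -0.0061, -0.1134],
       [ 0.1133,  0.0125, -0.9935]]), 't': array([ -24.5296,  509.8026, 1310.3477])}
side {'intrinsics': array([[449.8859,   0.    , 323.8679],
       [  0.    , 449.8859, 203.444 ],
       [  0.    ,   0.    ,   1.    ]]), 'R': array([[ 0.811 , -0.5848,  0.0167],
       [-0.4285, -0.6132, -0.6636],
       [ 0.3983,  0.531 , -0.7479]]), 't': array([-415.3421,  309.5538, 1301.5725])}
wrist {'intrinsics': array([[309.7069,   0.    , 319.1419],
       [  0.    , 309.7069, 197.4172],
       [  0.    ,   0.    ,   1.    ]]), 'tool_from_camera': array([[   0.0015,   -0.9702,   -0.2424,   69.1492],
       [   1.    ,    0.0015,    0.0001,   -0.0833],
       [   0.0003,   -0.2424,    0.9702, -216.5189],
       [   0.    ,    0.    ,    0.    ,    1.    ]])}
```

View pics/top0.png

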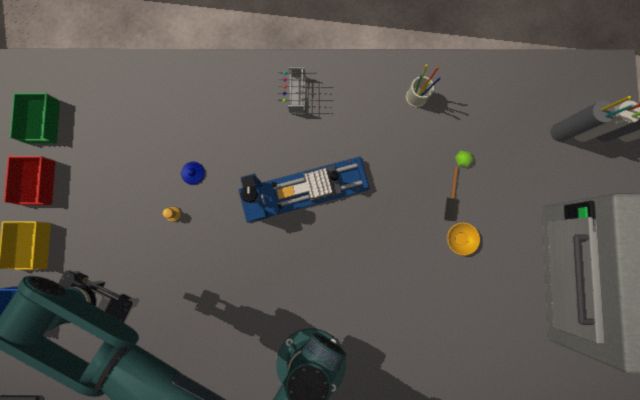

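View pics/side0.png

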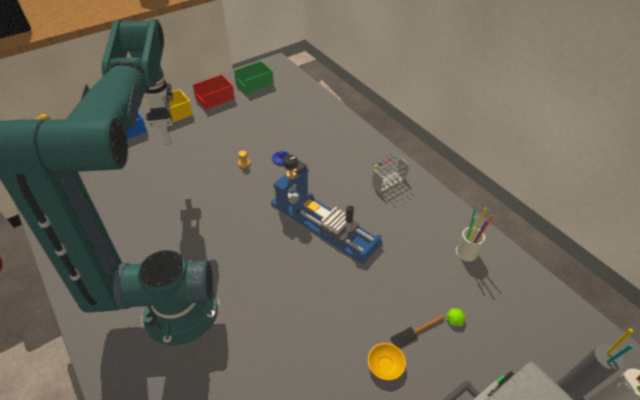

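The top view shows the clamp unit from (245,200), the arch end, to (365,170), the free end. The handle is near (334,175) and the knob near (250,184). Next I'll enlarge this area and cast rays from these pixels.

```bash
cat > h.py <<'E'
import numpy as np,cv2
from workcell import ctrl, eyes
from scipy.spatial.transform import Rotation as Ro
np.set_printoptions(suppress=True,precision=3)
def ray(n,u,v,st=None):
    m=eyes.camera_model(n);K=m["intrinsics"]
    if n!="wrist":
        d=np.linalg.inv(K)@[u,v,1]; return -m["R"].T@m["t"], m["R"].T@d
    x,y=(u-K[0,2])/K[0,0],(v-K[1,2])/K[1,1]; r=np.hypot(x,y)+1e-9
    d=np.array([x/r*np.sin(r),y/r*np.sin(r),np.cos(r)]); T=m["tool_from_camera"]
    w=st["tcp_rot"]; R=Ro.from_quat([w[1],w[2],w[3],w[0]]).as_matrix()
    return st["ee_pos"]+R@T[:3,3], R@T[:3,:3]@d
def onz(n,u,v,z,st=None):
    o,d=ray(n,u,v,st); return o+d*(z-o[2])/d[2]
def proj(n,X,st=None):
    m=eyes.camera_model(n);K=m["intrinsics"]
    if n!="wrist":
        c=K@(m["R"]@np.array(X)+m["t"]); return c[:2]/c[2]
    w=st["tcp_rot"]; R=Ro.from_quat([w[1],w[2],w[3],w[0]]).as_matrix();T=m["tool_from_camera"]
    c=T[:3,:3].T@(R.T@(np.array(X)-st["ee_pos"])-T[:3,3]); th=np.arctan2(np.hypot(*c[:2]),c[2])
    return K[:2,2]+K[0,0]*th*c[:2]/np.hypot(*c[:2])
def shot(n,f,box=None,s=1):
    st=ctrl.get_state(); im=np.ascontiguousarray(eyes.get_image(n)[:,:,::-1])
    cv2.imwrite(f"pics/{f}_raw.png",im)
    if box: im=im[box[1]:box[3],box[0]:box[2]]
    cv2.imwrite(f"pics/{f}.png",cv2.resize(im,None,fx=s,fy=s,interpolation=cv2.INTER_CUBIC)); return st
E
python3 - <<'E'
from h import *
im=cv2.imread("pics/top0.png");hsv=cv2.cvtColor(im,cv2.COLOR_BGR2HSV)
m=cv2.inRange(hsv,(100,120,40),(125,255,255)); m[:,:225]=0;m[:140]=0;m[230:]=0;m[:,380:]=0
c=max(cv2.findContours(cv2.morphologyEx(m,cv2.MORPH_CLOSE,np.ones((9,9))),0,2)[0],key=cv2.contourArea)
print(cv2.minAreaRect(c),cv2.boxPoints(cv2.minAreaRect(c)))
for p in cv2.boxPoints(cv2.minAreaRect(c)): print(p,onz("top",*p,16))
cv2.imwrite("pics/c1.png",np.vstack([cv2.resize(im[150:230,230:380],None,fx=4,fy=4,interpolation=2),cv2.resize(cv2.imread("pics/side0.png")[145:265,255:405],(600,280),interpolation=2)[:,:]]) if 0 else cv2.resize(im[150:230,230:380],None,fx=5,fy=5,interpolation=2))
E
```

```text
((302.7353210449219, 184.94117736816406), (44.86908721923828, 126.60359191894531), 75.96376037597656) [[235.882 178.529]
 [358.706 147.824]
 [369.588 191.353]
 [246.765 222.059]]
[235.882 178.529] [561.05 238.76  16.  ]
[358.706 147.824] [ 661.505 -148.063   16.   ]
[369.588 191.353] [ 522.902 -181.633   16.   ]
[246.765 222.059] [424.281 200.809  16.   ]
```

View pics/c1.png

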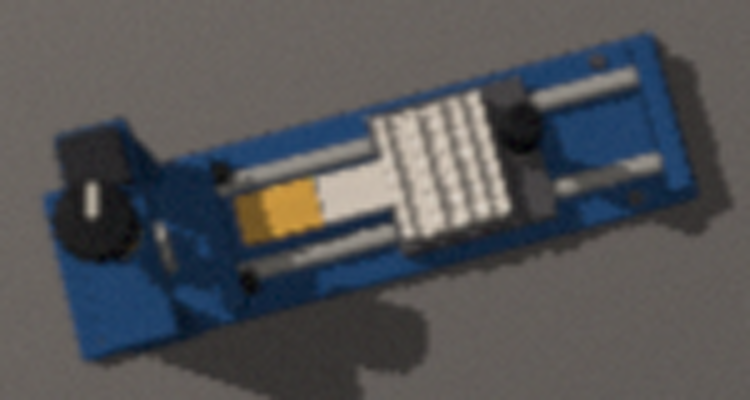

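Run:
```python
from h import *
P=lambda a,b,z:onz("top",230+a/5,150+b/5,z)
A,B,C,D=P(650,35,16),P(692,193,16),P(88,358,16),P(45,203,16)
print(A,B,C,D)
a=(C+D)/2;f=(A+B)/2;y=(a-f)/np.linalg.norm(a-f);print("y",y,np.linalg.norm(a-f),np.linalg.norm(A-B),np.linalg.norm(C-D))
e=(a+f)/2;o=e+10*y;o[2]=0;x=np.array([y[1],-y[0],0])
print("origin",o,"yaw",np.degrees(np.arctan2(x[1],x[0])))
k=o+135*y;k[2]=195;print("knob from plate",k, "seen",P(95,218,208))
h=P(520,125,148);print("handle",h,"local",(h-o)@x,(h-o)@y)
for n,X in [("top",[*k[:2],210]),("side",[*k[:2],210]),("side",[*h[:2],150])]: print(n,proj(n,X),(proj(n,X)-[230,150])*5)
# side
im=cv2.imread("pics/side0.png");cv2.imwrite("pics/c2.png",cv2.resize(im[145:265,255:395],None,fx=5,fy=5,interpolation=2))
```

```text
[ 631.996 -152.052   16.   ] [ 531.562 -177.97    16.   ] [425.726 198.241  16.   ] [522.802 227.832  16.   ]
y [-0.274  0.962  0.   ] 393.03834456261916 103.72422085342184 101.48557807627232
origin [525.286  33.631   0.   ] yaw 15.87550383337908
knob from plate [488.357 163.482 195.   ] seen [491.314 162.689 208.   ]
handle [552.824 -67.001 148.   ] local -1.0394484652913374 -104.32667721669831
top [248.549 194.607] [ 92.747 223.034]
side [288.72  159.484] [293.6    47.421]
side [348.319 208.091] [591.597 290.454]
```

View pics/c2.png

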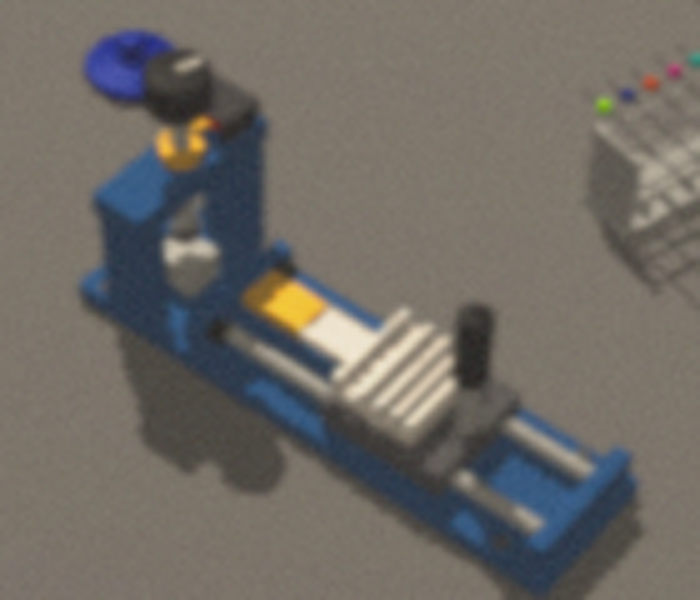

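The side view agrees within about 2 px: knob top at crop (180,65), handle top at (475,310). I have enough to start moving.

```bash
cat >> h.py <<'E'
def to(X,yawy=None):
    s=ctrl.get_state();w=s["tcp_rot"];R=Ro.from_quat([w[1],w[2],w[3],w[0]]).as_matrix()
    yc=np.degrees(np.arctan2(R[1,1],R[0,1])); print("pos",s["ee_pos"],"yaw_y",yc.round(2),"q",s["q"],"F",s["ft_force"],"T",s["ft_torque"],"t",s["time_s"],"w",s["grip_width"])
    a=np.radians(yc if yawy is None else yawy); y=np.array([np.cos(a),np.sin(a),0]);z=np.array([0,0,-1.]);x=np.cross(y,z)
    Rt=np.stack([x,y,z],1)
    print("turn",np.degrees(Ro.from_matrix(R.T@Rt).as_rotvec()),"shift cm",R.T@(np.array(X)-s["ee_pos"])/10)
E
python3 - <<'E'
from h import *
P=lambda a,b,z:onz("top",230+a/5,150+b/5,z)
o=np.array([526,33.6,0]);y=np.array([-.274,.962,0])
print("pad local y",(P(280,212,60)-o)@y)
to([553,-67,300],15.9)
E
```

```text
pad local y 44.57340356442303
pos [227.921 499.951 166.931] yaw_y 65.49 q [ 1.04   0.088  1.372 -0.     1.684 -0.103] F [ 1.125  0.248 -0.725] T [-0.009 -0.052 -0.013] t 0.1 w 0.997286068179591
turn [-0.108  0.038 49.587] shift cm [-53.098 -38.123 -13.243]
```

Emit:
step_arm([
  [0,0,5,-3,-2,-4,0],
  [0,0,10,-7,-5,-8,0],
  [0,0,15,-11,-8,-11,0],
  [0,0,20,-15,-11,-13,0],
  [0,0,25,-19,-14,-13,0],
])

```text
time_s: 0.6
ee_pos: [330.8, 317.4, 295.9]
tcp_rot: [0.001, 0.42, 0.908, 0.002]
ft_force: [1.4, 0.5, -0.2]
grip_width: 0.999
```

```bash
python3 -c "
from h import *
to([553,-67,300],15.9)"
```

```text
pos [330.774 317.415 295.9  ] yaw_y 40.36 q [ 0.641 -0.11   1.314  0.     1.933 -0.064] F [ 1.378  0.496 -0.209] T [-0.057 -0.004 -0.008] t 0.6 w 0.9991809186652448
turn [ 0.237 -0.039 24.464] shift cm [-43.683  -7.962  -0.434]
```

Emit:
step_arm([
  [0,0,3,-4.5,-0.8,0,0],
  [0,0,6,-9,-1.6,0,0],
  [0,0,9,-13.5,-2.4,0,0],
  [0,0,12,-18,-3.2,0,0],
  [0,0,15,-22,-4,0,0],
])

```text
time_s: 1.1
ee_pos: [442.8, 122.9, 292.9]
tcp_rot: [-0.0, 0.535, 0.845, -0.0]
ft_force: [0.0, -0.1, -0.5]
grip_width: 0.998
```

Emit:
step_arm([
  [0,0,3,-4,0.8,0,0],
  [0,0,6,-8,1.5,0,0],
  [0,0,9,-12,1.8,0,0],
  [0,0,9.5,-15,1.8,0,0],
  [0,0,9.5,-17,1.8,0,0],
])

```text
time_s: 1.6
ee_pos: [532.2, -23.0, 292.2]
tcp_rot: [-0.001, 0.603, 0.798, -0.001]
ft_force: [0.3, 0.5, 0.3]
grip_width: 0.996
```

```bash
python3 -c "
from h import *
s=shot('wrist','w1')
to([553,-67,300],15.9)
print(proj('wrist',[553,-67,150],s),proj('wrist',[490,163,210],s))"
```

```text
pos [532.97  -25.034 291.574] yaw_y 15.72 q [-0.152  0.062  1.155 -0.002  1.927 -0.427] F [-0.309 -1.463 -0.727] T [-0.166  0.003  0.073] t 1.65 w 1.001166029237031
turn [-0.151  0.063 -0.176] shift cm [-4.583  0.789 -0.84 ]
[325.288 219.643] [329.372   2.505]
```

View pics/w1.png

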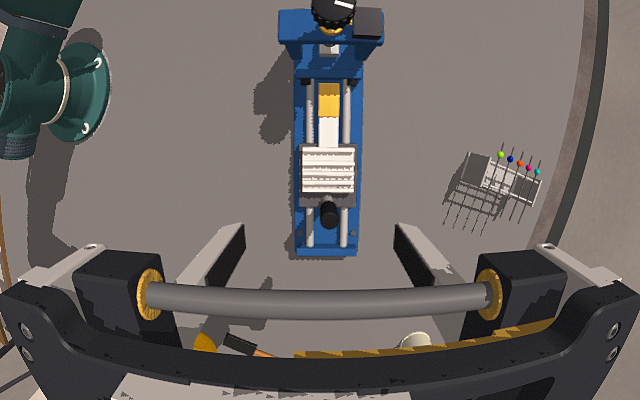

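The wrist view shows the handle blob near (329,214). The carriage is clear and the jaws are aligned with the rails. I'll refine the handle position from the blob.

```bash
python3 -c "
from h import *
im=cv2.imread('pics/w1_raw.png').max(2)
m=(im<45).astype(np.uint8); m[:198]=0;m[232:]=0;m[:,:312]=0;m[:,346:]=0
for r in range(198,232): 
  c=np.where(m[r])[0]; print(r,(c.min(),c.max(),len(c)) if len(c) else '',end='; ')
s={'ee_pos':np.array([532.97,-25.03,291.57]),'tcp_rot':ctrl.get_state()['tcp_rot']}
for v in (214,216,218): print(onz('wrist',329,v,150,s))
"
```

```text
198 ; 199 ; 200 ; 201 (np.int64(327), np.int64(329), 3); 202 (np.int64(324), np.int64(332), 9); 203 (np.int64(322), np.int64(333), 12); 204 (np.int64(321), np.int64(334), 14); 205 (np.int64(321), np.int64(334), 14); 206 (np.int64(321), np.int64(335), 15); 207 (np.int64(320), np.int64(335), 16); 208 (np.int64(320), np.int64(336), 17); 209 (np.int64(320), np.int64(336), 17); 210 (np.int64(320), np.int64(336), 17); 211 (np.int64(320), np.int64(336), 17); 212 (np.int64(320), np.int64(336), 17); 213 (np.int64(320), np.int64(337), 12); 214 (np.int64(320), np.int64(337), 13); 215 (np.int64(320), np.int64(337), 18); 216 (np.int64(320), np.int64(337), 18); 217 (np.int64(320), np.int64(337), 18); 218 (np.int64(320), np.int64(338), 19); 219 (np.int64(320), np.int64(338), 19); 220 (np.int64(320), np.int64(338), 19); 221 (np.int64(321), np.int64(338), 18); 222 (np.int64(321), np.int64(338), 18); 223 (np.int64(321), np.int64(337), 17); 224 (np.int64(322), np.int64(337), 16); 225 (np.int64(323), np.int64(336), 14); 226 (np.int64(323), np.int64(335), 13); 227 (np.int64(324), np.int64(334), 11); 228 (np.int64(326), np.int64(331), 6); 229 ; 230 ; 231 ; [555.913 -61.084 150.   ]
[556.627 -63.52  150.   ]
[557.343 -65.966 150.   ]
```

Emit:
step_arm([
  [0,0,0,-2,0.5,2,0],
  [0,0,0,-2.5,0.5,5,0],
  [0,0,0,-2.5,0.5,8,0],
  [0,0,0,-2.5,0.5,10,0],
  [0,0,0,-2.5,0.5,10,0],
])

```text
time_s: 2.15
ee_pos: [540.9, -42.5, 189.1]
tcp_rot: [-0.004, 0.602, 0.799, -0.002]
ft_force: [0.1, 0.0, 0.2]
grip_width: 0.999
```

```bash
python3 -c "
from h import *
to([557,-67,106],15.9)"
```

```text
pos [540.877 -42.541 189.11 ] yaw_y 16.0 q [-0.183  0.075  1.343  0.     1.733 -0.462] F [0.112 0.005 0.176] T [-0.053  0.031 -0.053] t 2.15 w 0.9989371685648509
turn [-0.428 -0.232  0.102] shift cm [-2.829  0.938  8.293]
```

Emit:
step_arm([
  [0,0,0,-1.5,0.5,0,0],
  [0,0,0,-2.8,0.9,0.5,0],
  [0,0,0,-2.8,0.9,2,0],
  [0,0,0,-2.8,0.9,2,0],
  [0,0,0,-2.8,0.9,2,0],
])

```text
time_s: 2.65
ee_pos: [559.4, -67.8, 172.7]
tcp_rot: [-0.001, 0.602, 0.799, -0.0]
ft_force: [0.1, -0.4, 0.8]
grip_width: 0.998
```

```bash
python3 -c "
from h import *
s=shot('wrist','w2',(200,130,440,330),3)
to([557,-67,106],15.9);print(proj('wrist',[557,-67,150],s))"
```

```text
pos [559.652 -67.728 173.364] yaw_y 15.99 q [-0.221  0.117  1.327  0.     1.697 -0.5  ] F [-0.447  0.02  -0.004] T [ 0.008  0.024 -0.002] t 2.7 w 0.9973156975137609
turn [-0.013 -0.025  0.09 ] shift cm [ 0.14  -0.233  6.737]
[315.787 207.274]
```

View pics/w2.png

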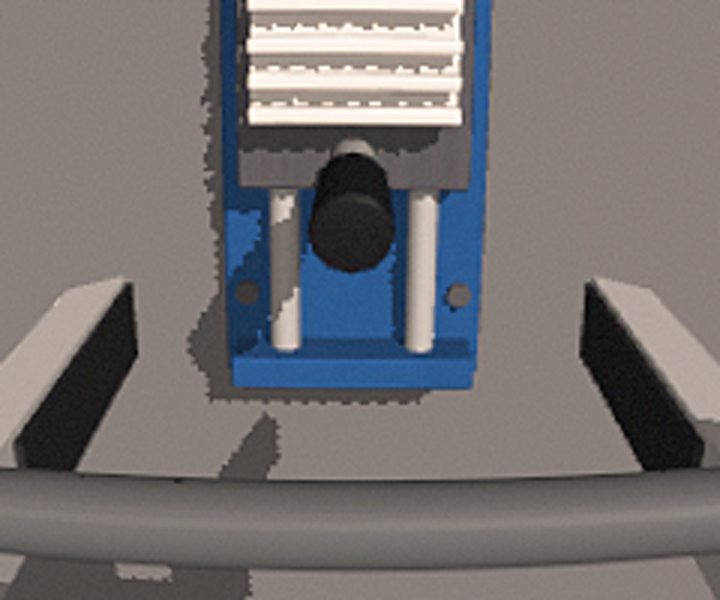

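Handle top at full-frame (317,207), matching the prediction to within 1.5 px and centred between the fingers. I'll descend and grip.

Emit:
step_arm([
  [0,0,0,0.1,-0.1,2,0],
  [0,0,0,0.1,-0.1,4.5,0],
  [0,0,0,0.1,-0.1,6.7,0],
  [0,0,0,0.1,-0.1,6.7,0.4],
  [0,0,0,0.1,-0.1,6.7,0.9],
])

```text
time_s: 3.2
ee_pos: [558.7, -67.0, 107.1]
tcp_rot: [0.0, 0.602, 0.799, 0.0]
ft_force: [0.8, -0.3, 0.1]
grip_width: 0.865
```

Emit:
step_arm([
  [0,0,0,0,0,0,0.95],
  [0,0,0,0,0,0,0.95],
  [0,0,0,0,0,0,0.95],
  [0,0,0,0,0,0,0.95],
  [0,0,0,0,0,0,0.95],
])

```text
time_s: 3.7
ee_pos: [558.7, -67.2, 106.8]
tcp_rot: [0.0, 0.602, 0.799, 0.0]
ft_force: [-0.5, -0.2, -0.7]
grip_width: 0.44
```

```bash
python3 -c "
from h import *
to([557,-67,106],15.9)"
```

```text
pos [558.672 -67.222 106.767] yaw_y 15.99 q [-0.221  0.135  1.44   0.     1.566 -0.5  ] F [-0.472 -0.16  -0.697] T [-0.019  0.026  0.022] t 3.7 w 0.4398303566536779
turn [0.027 0.011 0.088] shift cm [ 0.067 -0.155  0.077]
```

Emit:
step_arm([
  [0,0,0,0,0,0,0.95],
  [0,0,0,0,0,0,0.95],
  [0,0,0,0,0,0,0.95],
  [0,0,0,0,0,0,0.95],
  [0,0,0,0.3,0,0,0.95],
])

```text
time_s: 4.2
ee_pos: [556.9, -66.4, 106.3]
tcp_rot: [0.001, 0.602, 0.798, -0.002]
ft_force: [-3.6, -5.1, 1.3]
grip_width: 0.238
```

Emit:
step_arm([
  [0,0,0,0.8,0,0,0.95],
  [0,0,0,1.6,0,0,0.95],
  [0,0,0,2.4,0,0,0.95],
  [0,0,0,3.2,0,0,0.95],
  [0,0,0,4,0,0,0.95],
])

```text
time_s: 4.7
ee_pos: [546.4, -28.0, 106.4]
tcp_rot: [0.001, 0.602, 0.798, -0.002]
ft_force: [-2.5, -5.2, 1.1]
grip_width: 0.245
```

```bash
python3 -c "
from h import *
to([557,-67,106],15.9)
s=ctrl.get_state();print(s['ft_force']@[-.274,.962,0], s['ft_force']@[.962,.274,0])"
```

```text
pos [546.379 -27.953 106.37 ] yaw_y 15.91 q [-0.152  0.101  1.478 -0.004  1.562 -0.429] F [-2.538 -5.166  1.06 ] T [-1.114  0.568 -0.003] t 4.7 w 0.24455204469324235
turn [-0.09   0.229  0.008] shift cm [-4.046 -0.049  0.053]
-4.2744080627096395 -3.856603284919704
```

Emit:
step_arm([
  [0,0,0,0.7,0,0,0.95],
  [0,0,0,1.4,0,0,0.95],
  [0,0,0,2.1,0,0,0.95],
  [0,0,0,2.8,0,0,0.95],
  [0,0,0,3.3,0,0,0.95],
])

```text
time_s: 5.2
ee_pos: [537.5, 4.3, 106.3]
tcp_rot: [0.001, 0.602, 0.798, -0.001]
ft_force: [-1.8, -5.4, 0.8]
grip_width: 0.241
```

Emit:
step_arm([
  [0,0,0,0.15,0,0,0.95],
  [0,0,0,0.3,0,0,0.95],
  [0,0,0,0.45,0,0,0.95],
  [0,0,0,0.6,0,0,0.95],
  [0,0,0,0.7,0,0,0.95],
])

```text
time_s: 5.7
ee_pos: [535.6, 11.1, 106.4]
tcp_rot: [0.001, 0.602, 0.798, -0.001]
ft_force: [-2.2, -4.7, 1.1]
grip_width: 0.242
```

```bash
python3 -c "
from h import *
to([557,-67,106],15.9)
s=shot('wrist','w3',(160,0,480,240),2.5);print(s['ft_force']@[-.274,.962,0], s['ft_force']@[.962,.274,0])"
```

```text
pos [535.63   11.15  106.362] yaw_y 15.94 q [-0.083  0.076  1.505 -0.003  1.561 -0.361] F [-2.198 -4.713  1.079] T [-1.026  0.592  0.017] t 5.7 w 0.24247310651239207
turn [-0.049  0.139  0.041] shift cm [-8.101 -0.091  0.056]
-3.9320622831767875 -3.405669593009578
```

View pics/w3.png

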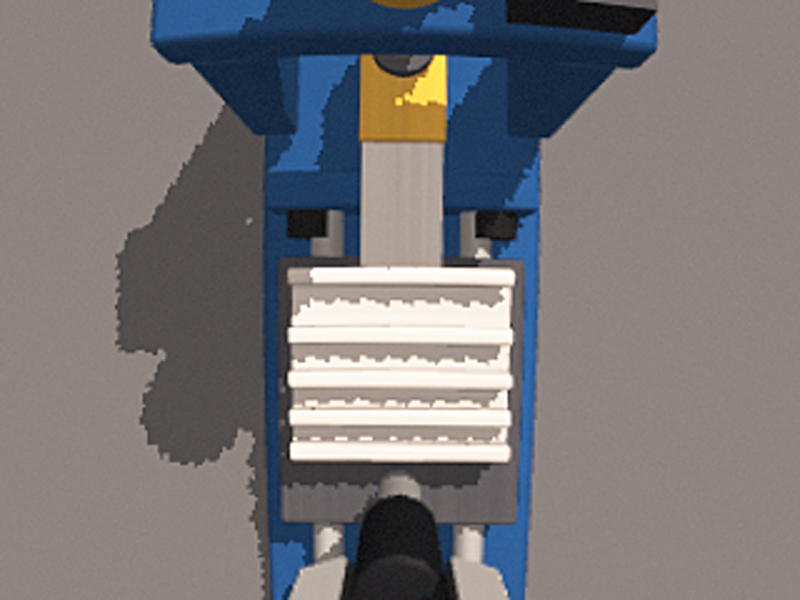

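The carriage edge is at crop row 260 and the buffer faces at row 237, so about 9 mm remains. I'll approach slowly and watch the force.

Emit:
step_arm([
  [0,0,0,0.12,0,0,0.95],
  [0,0,0,0.24,0,0,0.95],
  [0,0,0,0.36,0,0,0.95],
  [0,0,0,0.48,0,0,0.95],
  [0,0,0,0.6,0,0,0.95],
])

```text
time_s: 6.25
ee_pos: [534.0, 17.0, 106.3]
tcp_rot: [0.001, 0.602, 0.798, -0.001]
ft_force: [-1.5, -4.8, 1.0]
grip_width: 0.24
```

Emit:
step_arm([
  [0,0,0,0.03,0,0,0.95],
  [0,0,0,0.06,0,0,0.95],
  [0,0,0,0.09,0,0,0.95],
  [0,0,0,0.12,0,0,0.95],
  [0,0,0,0.15,0,0,0.95],
])

```text
time_s: 6.75
ee_pos: [533.6, 18.5, 106.3]
tcp_rot: [0.001, 0.602, 0.798, -0.001]
ft_force: [-2.2, -4.1, 0.4]
grip_width: 0.239
```

Emit:
step_arm([
  [0,0,0,0.02,0,0,0.95],
  [0,0,0,0.04,0,0,0.95],
  [0,0,0,0.06,0,0,0.95],
  [0,0,0,0.08,0,0,0.95],
  [0,0,0,0.1,0,0,0.95],
])

```text
time_s: 7.25
ee_pos: [533.5, 18.9, 106.4]
tcp_rot: [0.001, 0.602, 0.798, -0.001]
ft_force: [-1.5, -6.9, 0.7]
grip_width: 0.236
```

Emit:
step_arm([
  [0,0,0,0.02,0,0,0.95],
  [0,0,0,0.04,0,0,0.95],
  [0,0,0,0.06,0,0,0.95],
  [0,0,0,0.06,0,0,0.95],
  [0,0,0,0.06,0,0,0.95],
])

```text
time_s: 7.75
ee_pos: [533.4, 19.0, 106.3]
tcp_rot: [0.001, 0.602, 0.798, -0.001]
ft_force: [-1.2, -6.9, -0.1]
grip_width: 0.239
```

Emit:
step_arm([
  [0,0,0,0.03,0,0,0.95],
  [0,0,0,0.06,0,0,0.95],
  [0,0,0,0.09,0,0,0.95],
  [0,0,0,0.1,0,0,0.95],
  [0,0,0,0.1,0,0,0.95],
])

```text
time_s: 8.25
ee_pos: [533.4, 19.1, 106.4]
tcp_rot: [0.002, 0.603, 0.798, -0.002]
ft_force: [-1.1, -8.9, -0.2]
grip_width: 0.239
```

```bash
python3 -c "
from h import *
to([557,-67,106],15.9)
s=shot('wrist','w4',(160,0,480,240),2.5);print(s['ft_force']@[-.274,.962,0], s['ft_force']@[.962,.274,0])"
```

```text
pos [533.424  19.138 106.377] yaw_y 15.89 q [-0.066  0.071  1.511 -0.006  1.559 -0.344] F [-1.054 -8.899 -0.188] T [-1.718  0.312  0.048] t 8.25 w 0.23930180319109473
turn [-0.034  0.323 -0.008] shift cm [-8.93  -0.091  0.088]
-8.272474219024124 -3.452407537234415
```

View pics/w4.png

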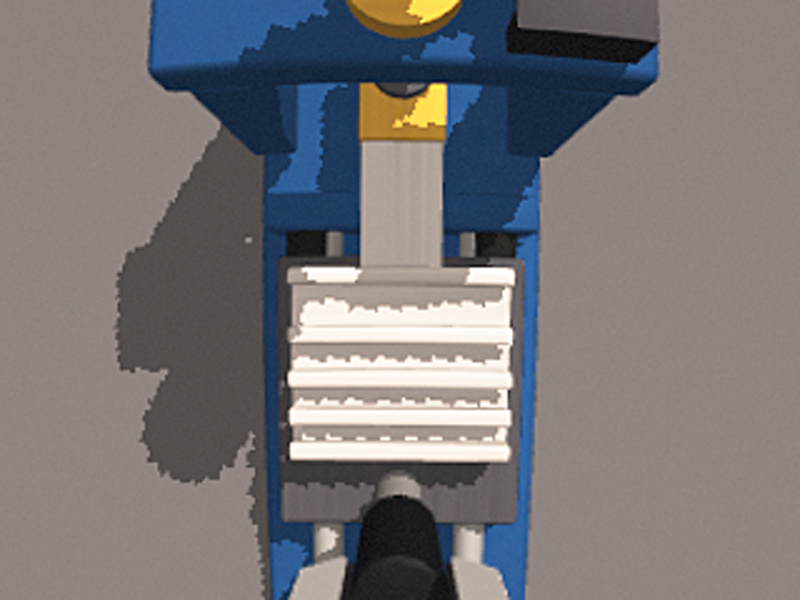

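The buffers now meet the carriage edge at crop row 258. The push force is 8 N, of which about 4 N is on the buffers, so the roller is home. I'll release and rise.

Emit:
step_arm([
  [0,0,0,0,0,0,0],
  [0,0,0,0,0,0,0],
  [0,0,0,0,0,0,0],
  [0,0,0,0,0,0,0],
  [0,0,0,0,0,0,0],
])

```text
time_s: 8.8
ee_pos: [533.1, 22.8, 106.5]
tcp_rot: [0.0, 0.602, 0.799, 0.0]
ft_force: [0.8, -0.1, 0.6]
grip_width: 0.63
```

Emit:
step_arm([
  [0,0,0,0,0,-1,0],
  [0,0,0,0,0,-4,0],
  [0,0,0,0,0,-8,0],
  [0,0,0,0,0,-13,0],
  [0,0,0,0,0,-18,0],
])

```text
time_s: 9.3
ee_pos: [532.4, 22.5, 288.8]
tcp_rot: [0.0, 0.602, 0.799, 0.0]
ft_force: [0.9, 0.6, -0.3]
grip_width: 0.998
```

```bash
python3 -c "
from h import *
to([490,163,290],90)
s=shot('wrist','w5');print(proj('wrist',[490,163,210],s))
im=cv2.imread('pics/w5_raw.png').max(2)
u,v=map(int,proj('wrist',[490,163,210],s)); b=im[max(0,v-35):v+35,u-40:u+40]
cv2.imwrite('pics/w5c.png',cv2.resize(cv2.imread('pics/w5_raw.png')[0:200,200:440],None,fx=3,fy=3))"
```

```text
pos [532.432  22.522 288.812] yaw_y 16.0 q [-0.064  0.057  1.165  0.     1.919 -0.344] F [ 0.913  0.578 -0.304] T [-0.011 -0.034  0.02 ] t 9.3 w 0.9980635455424751
turn [  0.026   0.006 -73.998] shift cm [14.673 -0.206 -0.116]
[316.442  42.254]
```

View pics/w5c.png

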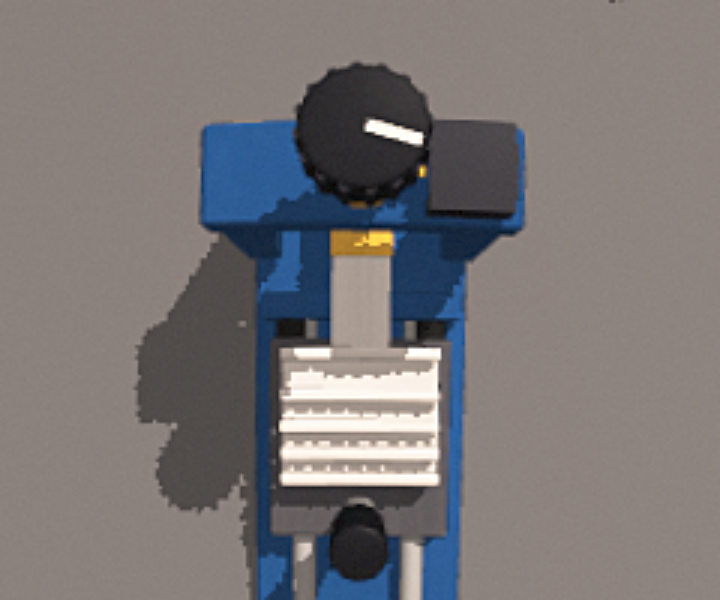

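Knob top at (321,42) in the full frame. The housing end near crop (525,170) shows no red, so the tab is in. I'll move over the knob while winding joint 6 back for a long stroke.

```bash
python3 -c "
from h import *
s=ctrl.get_state();print(onz('wrist',321,41.7,210,s),onz('wrist',320,42,210,s))
k=onz('wrist',321,41.7,210,s);to([k[0],k[1],290],158)"
```

```text
[498.05  166.872 210.   ] [497.201 166.292 210.   ]
pos [535.592  22.291 299.285] yaw_y 16.0 q [-0.064  0.053  1.149  0.     1.922 -0.344] F [-0.073 -0.163  5.321] T [-0.028  0.013 -0.044] t 9.35 w 0.9978576114681352
turn [   0.006    1.331 -141.995] shift cm [14.938  0.361  0.85 ]
```

Emit:
step_arm([
  [0,0,-8.5,3,0.1,0,0],
  [0,0,-17,6,0.2,0,0],
  [0,0,-25.5,9,0.3,0,0],
  [0,0,-34,12,0.3,0,0],
  [0,0,-42,14,0.3,0,0],
])

```text
time_s: 9.85
ee_pos: [496.6, 159.6, 287.3]
tcp_rot: [0.0, 0.272, 0.962, 0.001]
ft_force: [0.2, 0.1, 0.0]
grip_width: 1.003
```

Emit:
step_arm([
  [0,0,-8.5,0,0,0,0],
  [0,0,-17,0,0,0,0],
  [0,0,-25.5,0,0,0,0],
  [0,0,-34,0,0,0,0],
  [0,0,-42,0,0,0,0],
])

```text
time_s: 10.35
ee_pos: [497.2, 157.9, 287.2]
tcp_rot: [0.001, -0.09, 0.996, 0.0]
ft_force: [-0.4, -0.3, -0.2]
grip_width: 1.002
```

Emit:
step_arm([
  [0,0,-8.5,0,0,0,0],
  [0,0,-17,0,0,0,0],
  [0,0,-25.5,0,0,0,0],
  [0,0,-34,0,0,0,0],
  [0,0,-42,0,0,0,0],
])

```text
time_s: 10.85
ee_pos: [497.3, 157.9, 287.2]
tcp_rot: [0.001, -0.441, 0.897, -0.0]
ft_force: [0.3, 0.1, 0.1]
grip_width: 0.999
```

```bash
python3 -c "
from h import *
to([491,164,290],158)"
```

```text
pos [497.26  157.888 287.155] yaw_y 142.34 q [ 0.199  0.031  1.196  0.     1.914 -2.286] F [0.315 0.103 0.109] T [0.072 0.022 0.   ] t 10.85 w 0.9991221341865384
turn [ -0.042   0.055 -15.66 ] shift cm [-0.102  0.869 -0.285]
```

```bash
python3 -c "
from h import *
s0={'ee_pos':np.array([532.43,22.52,288.81]),'tcp_rot':[0,.602,.799,0]}
print(onz('wrist',321,41.7,210,s0))
s=shot('wrist','w6',(180,80,460,290),2.8);print(s['ee_pos'],proj('wrist',[492,164,210],s))"
```

```text
[492.325 164.948 210.   ]
[497.26  157.888 287.155] [328.11  195.656]
```

View pics/w6.png

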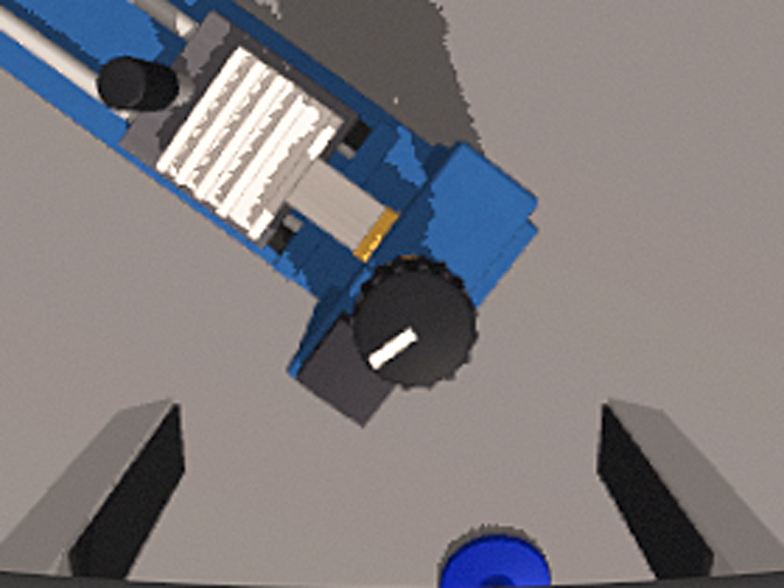

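Knob circle centred at full-frame (328.6,197), within about 1 px of (492,164). The housing is at lower left and no tab shows. I'll centre, descend and grip.

Emit:
step_arm([
  [0,0,-8,-0.2,0.8,2,0],
  [0,0,-10,-0.2,0.8,4,0],
  [0,0,-10,-0.2,0.8,5,0],
  [0,0,-10,-0.2,0.8,5,0],
  [0,0,-10,-0.2,0.8,5,0],
])

```text
time_s: 11.4
ee_pos: [492.4, 164.2, 237.2]
tcp_rot: [0.0, -0.514, 0.858, -0.0]
ft_force: [0.5, -0.1, 0.3]
grip_width: 0.999
```

```bash
python3 -c "
from h import *
to([492,164.5,177])"
```

```text
pos [492.388 164.241 237.191] yaw_y 151.91 q [ 0.213  0.014  1.311  0.     1.815 -2.439] F [ 0.524 -0.05   0.263] T [ 0.057  0.044 -0.011] t 11.4 w 0.9992992401608242
turn [-0.036  0.037  0.   ] shift cm [-0.001  0.05   6.019]
```

Emit:
step_arm([
  [0,0,0,0,0,2,0],
  [0,0,0,0,0,4,0],
  [0,0,0,0,0,6,0],
  [0,0,0,0,0,6,0.5],
  [0,0,0,0,0,6,0.9],
])

```text
time_s: 11.9
ee_pos: [492.7, 164.3, 177.7]
tcp_rot: [0.001, -0.515, 0.857, -0.0]
ft_force: [-1.0, 0.4, 0.1]
grip_width: 0.866
```

Emit:
step_arm([
  [0,0,0,0,0,0,0.9],
  [0,0,0,0,0,0,0.9],
  [0,0,0,0,0,0,0.9],
  [0,0,0,0,0,0,0.9],
  [0,0,0,0,0,0,0.9],
])

```text
time_s: 12.4
ee_pos: [492.2, 164.3, 176.7]
tcp_rot: [0.0, -0.515, 0.857, -0.0]
ft_force: [-0.3, 0.6, -0.1]
grip_width: 0.442
```

```bash
cat > tab.py <<'E'
from h import *
o=np.array([529,35,0.]);  # arch centre from knob
k=np.array([492,164.5,0]);x=np.array([.962,.274,0]);t=k+73*x+[0,0,143]
import sys
s=ctrl.get_state()
for n in sys.argv[2:]:
    im=eyes.get_image(n)[:,:,::-1]; hsv=cv2.cvtColor(im,cv2.COLOR_BGR2HSV)
    m=cv2.inRange(hsv,(0,120,60),(8,255,255))|cv2.inRange(hsv,(172,120,60),(180,255,255))
    u,v=proj(n,t,s).astype(int);r=40 if n=='wrist' else 14; b=m[max(0,v-r):v+r,max(0,u-r):u+r]
    print(n,(u,v),"red px",int((b>0).sum()))
    if sys.argv[1]!='0': cv2.imwrite(f"pics/{sys.argv[1]}_{n}.png",im)
to([492,164.5,177]);
E
python3 tab.py t0 wrist top side
```

```text
wrist (np.int64(261), np.int64(260)) red px 0
top (np.int64(245), np.int64(171)) red px 0
side (np.int64(304), np.int64(162)) red px 1
pos [492.13  164.259 176.484] yaw_y 151.99 q [ 0.213  0.016  1.428  0.     1.697 -2.44 ] F [ 0.571 -0.587  0.023] T [0.089 0.052 0.017] t 12.55 w 0.31162256601249094
turn [-0.001  0.004  0.   ] shift cm [-0.015  0.023 -0.052]
```

The opening went past the 44 mm knob width, so something is off. I'll look.

```bash
python3 -c "
from h import *
im=cv2.imread('pics/t0_wrist.png');cv2.imwrite('pics/w7.png',cv2.resize(im[120:330,180:460],None,fx=2.8,fy=2.8))
print(ctrl.get_state()['grip_width'])"
```

```text
0.31162256601249094
```

View pics/w7.png

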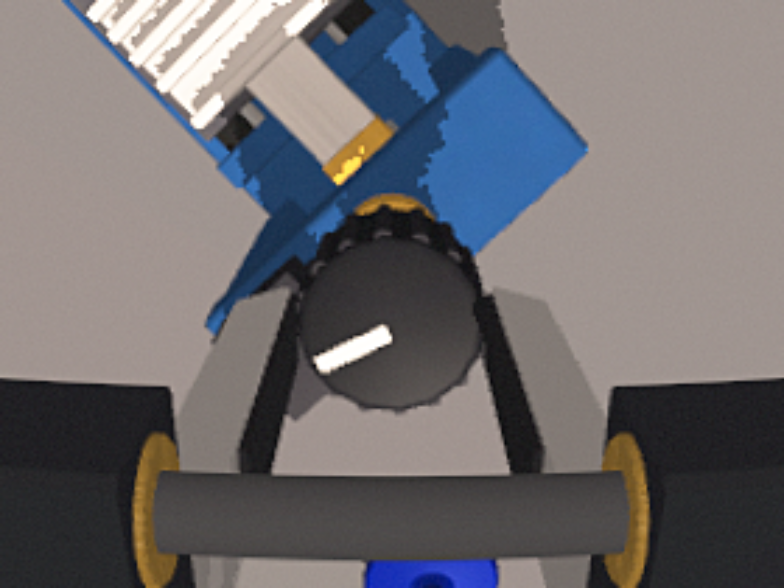

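The first shot shows the knob between the pads, circle centred at crop (392,322), so that looked right. I'll hold for a moment and re-read the opening.

Emit:
step_arm([
  [0,0,0,0,0,0,0.9],
  [0,0,0,0,0,0,0.9],
  [0,0,0,0,0,0,0.9],
  [0,0,0,0,0,0,0.9],
  [0,0,0,0,0,0,0.9],
])

```text
time_s: 13.05
ee_pos: [492.1, 164.3, 176.5]
tcp_rot: [0.0, -0.515, 0.857, 0.0]
ft_force: [0.3, -0.2, -0.1]
grip_width: 0.103
```

```bash
python3 -c "
from h import *
to([492,164.5,177])
s=shot('wrist','w8',(180,120,460,330),2.8)"
```

```text
pos [492.136 164.258 176.46 ] yaw_y 151.99 q [ 0.213  0.016  1.428  0.     1.697 -2.44 ] F [ 0.275 -0.169 -0.122] T [ 0.114  0.014 -0.034] t 13.05 w 0.10334362329228257
turn [ 0.002  0.005 -0.   ] shift cm [-0.015  0.023 -0.054]
```

View pics/w8.png

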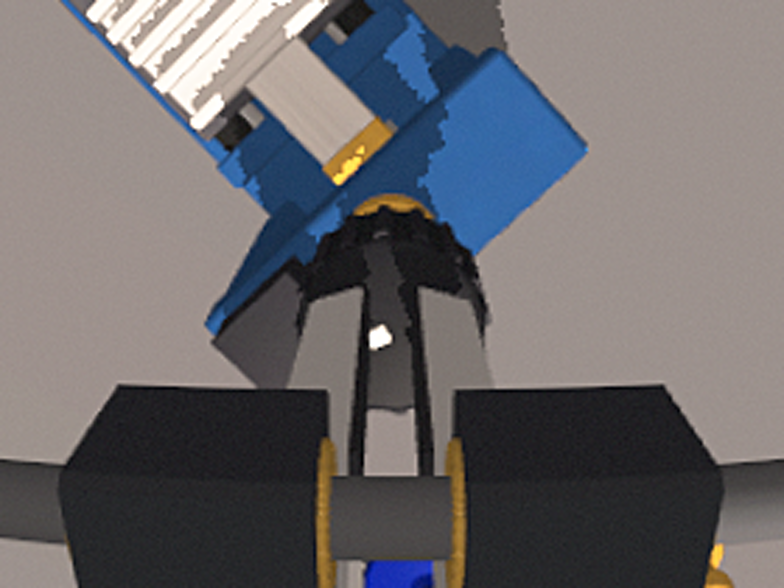

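The fingers now cover the knob and the white line shows only between them, so they seem to have closed above it. I'll triangulate the knob-top height from all views.

```bash
python3 -c "
from h import *
s=ctrl.get_state()
for z in (150,165,180,195,210): print(z,proj('wrist',[492,164.5,z],s),'obs 320,235')
for p in ([0,0,0],[0,10,0],[0,10,-19]): 
  w=s['tcp_rot'];R=Ro.from_quat([w[1],w[2],w[3],w[0]]).as_matrix();print('tool',p,(proj('wrist',s['ee_pos']+R@np.array(p),s)-[180,120])*2.8)
q=lambda a,b,c,d:[a,b,c,d]
obs=[ray('top',230+95/5,150+215/5),ray('side',255+180/5,145+65/5),
 ray('wrist',321,41.7,{'ee_pos':np.array([532.43,22.52,288.81]),'tcp_rot':[0,.602,.799,0]}),
 ray('wrist',328.6,196.8,{'ee_pos':np.array([497.26,157.89,287.16]),'tcp_rot':[.001,-.441,.897,0]}),
 ray('wrist',320,235,s)]
def tri(ob):
  A=0;b=0
  for o,d in ob:
    d=d/np.linalg.norm(d);M=np.eye(3)-np.outer(d,d);A=A+M;b=b+M@o
  return np.linalg.solve(A,b)
print(tri(obs),tri(obs[2:]),tri(obs[:2]))
"
```

```text
150 [320.372 208.829] obs 320,235
165 [320.431 214.223] obs 320,235
180 [320.497 220.308] obs 320,235
195 [320.572 227.218] obs 320,235
210 [320.657 235.126] obs 320,235
tool [0, 0, 0] [392.429 276.042]
tool [0, 10, 0] [430.545 276.06 ]
tool [0, 10, -19] [434.027 300.188]
[492.687 162.607 214.71 ] [492.402 165.167 208.722] [493.416 160.569 215.777]
```

```bash
python3 -c "
from h import *
s={'ee_pos':np.array([497.26,157.89,287.16]),'tcp_rot':np.array([.001,-.441,.897,0])}
w=s['tcp_rot'];R=Ro.from_quat([w[1],w[2],w[3],w[0]]).as_matrix()
for x in (-8,0,8):
  for z in (0,-19,-34):
    print(x,z,[((proj('wrist',s['ee_pos']+R@np.array([x,y,z]),s)-[180,80])*2.8).round(0) for y in (-59.5,-47,47,59.5)])
# dark-edge locations of left finger in w6 and w8
for f in ('w6_raw','w8_raw','w2_raw','w3_raw'):
  im=cv2.imread('pics/'+f+'.png').max(2)
  print(f); 
  for c in ((232,238,243) if f in('w6_raw','w2_raw') else (300,306,334)): print(c,im[205:245:2,c])
"
```

```text
-8 0 [array([172., 415.]), array([217., 415.]), array([567., 416.]), array([612., 415.])]
-8 -19 [array([155., 440.]), array([203., 441.]), array([582., 441.]), array([630., 440.])]
-8 -34 [array([139., 463.]), array([190., 464.]), array([595., 465.]), array([646., 463.])]
0 0 [array([170., 386.]), array([216., 387.]), array([569., 387.]), array([614., 387.])]
0 -19 [array([152., 410.]), array([201., 411.]), array([584., 411.]), array([633., 410.])]
0 -34 [array([136., 431.]), array([187., 432.]), array([598., 433.]), array([649., 432.])]
8 0 [array([168., 358.]), array([214., 358.]), array([571., 359.]), array([616., 358.])]
8 -19 [array([150., 379.]), array([199., 379.]), array([586., 380.]), array([635., 380.])]
8 -34 [array([133., 398.]), array([185., 399.]), array([600., 400.]), array([653., 399.])]
w6_raw
232 [151 153 152 155 154 154 154 154 154 153 122 126 123 123 124 146 110  22
  29  31]
238 [152 153 153 154 154 152 154 151 155 119 123 145  74  18  29  29  32  30
  31  31]
243 [154 153 151 155 153 153 152 157 156 163  41  36  15  18  14  25  25  33
  29  31]
w8_raw
300 [ 19  19  25  27  29  30  31  29  28  14 110 130 129 131 129 127 131 128
 127 128]
306 [ 26  31  31  30  26  30  26  29  22 113 127 129 127 131 128 130 132 133
 136 134]
334 [ 29  24  28  29  28  27  26  24  28  93 132 129 127 130 128 129 131 130
 127 129]
w2_raw
232 [137 139 139 136 138 137 137 138 137 138 180 179 180 181 181 156 109  37
  28  30]
238 [136 138 136 137 135 136 137 140 133 185 184 160  79  27  35  29  27  31
  28  29]
243 [137 137 137 136 137 135 136 136 138 144  40  36  17  17  21  24  23  28
  25  26]
w3_raw
300 [104 108  62  91  91  90  88  87  91  92  53  45  36  26  34  26  27  30
  30  29]
306 [35 22 22 16 18 23 21 15 24 25 22 31 40 37 36 40 37 42 32 35]
334 [100  97  62  56  32  31  30  28  29  27  27  29  36  41  30  27  22  27
  25  28]
```

The open-finger tips in the images fit z = -34 mm in the tool frame, not 0. So the real tips sit about 34 mm above the reported TCP and were just above the 210 mm knob top. I'll open, go 24 mm lower and grip again, watching the force.

Emit:
step_arm([
  [0,0,0,0,0,-1,0],
  [0,0,0,0,0,-1,0],
  [0,0,0,0,0,-1,0],
  [0,0,0,0,0,-1,0],
  [0,0,0,0,0,-1,0],
])

```text
time_s: 13.6
ee_pos: [492.1, 164.2, 186.3]
tcp_rot: [-0.0, -0.515, 0.857, 0.0]
ft_force: [0.8, -0.6, -0.1]
grip_width: 0.49
```

Emit:
step_arm([
  [0,0,0,0,0,0,0],
  [0,0,0,0,0,0,0],
  [0,0,0,0,0,0.5,0],
  [0,0,0,0,0,1,0],
  [0,0,0,0,0,1.4,0],
])

```text
time_s: 14.1
ee_pos: [491.8, 164.2, 171.6]
tcp_rot: [-0.0, -0.515, 0.857, 0.0]
ft_force: [-0.4, 0.4, -0.3]
grip_width: 0.913
```

Emit:
step_arm([
  [0,0,0,0,0,0.5,0],
  [0,0,0,0,0,1,0],
  [0,0,0,0,0,1.5,0],
  [0,0,0,0,0,2,0],
  [0,0,0,0,0,2,0],
])

```text
time_s: 14.6
ee_pos: [491.6, 164.1, 151.4]
tcp_rot: [-0.001, -0.515, 0.857, 0.0]
ft_force: [-0.1, -0.5, 0.0]
grip_width: 1.001
```

Emit:
step_arm([
  [0,0,0,0,0,0,0.8],
  [0,0,0,0,0,0,0.8],
  [0,0,0,0,0,0,0.8],
  [0,0,0,0,0,0,0.8],
  [0,0,0,0,0,0,0.8],
])

```text
time_s: 15.1
ee_pos: [492.2, 164.3, 152.6]
tcp_rot: [0.0, -0.515, 0.857, -0.0]
ft_force: [0.5, 0.9, 0.0]
grip_width: 0.607
```

Emit:
step_arm([
  [0,0,0,0,0,0,0.8],
  [0,0,0,0,0,0,0.8],
  [0,0,0,0,0,0,0.8],
  [0,0,0,0,0,0,0.8],
  [0,0,0,0,0,0,0.8],
])

```text
time_s: 15.6
ee_pos: [492.1, 164.3, 152.5]
tcp_rot: [-0.0, -0.515, 0.857, 0.0]
ft_force: [-0.8, 1.2, -0.1]
grip_width: 0.463
```

```bash
python3 tab.py t1 wrist top side
```

```text
wrist (np.int64(256), np.int64(272)) red px 0
top (np.int64(245), np.int64(171)) red px 0
side (np.int64(304), np.int64(162)) red px 2
pos [492.079 164.296 152.472] yaw_y 151.99 q [ 0.213  0.021  1.471  0.     1.65  -2.44 ] F [-0.339  0.416 -0.015] T [ 0.121  0.125 -0.009] t 15.75 w 0.46351520582630523
turn [ 0.008  0.007 -0.   ] shift cm [-0.015  0.017 -2.453]
```

The opening is 0.463, which is 43.6 mm, so the knob is gripped. Now I'll turn clockwise, checking for red as I go.

Emit:
step_arm([
  [0,0,8,0,0,0,0.8],
  [0,0,16,0,0,0,0.8],
  [0,0,24,0,0,0,0.8],
  [0,0,32,0,0,0,0.8],
  [0,0,40,0,0,0,0.8],
])

```text
time_s: 16.25
ee_pos: [491.2, 165.2, 152.3]
tcp_rot: [-0.001, -0.189, 0.982, 0.001]
ft_force: [-1.7, 2.5, 0.0]
grip_width: 0.462
```

```bash
python3 tab.py t2 wrist top side; python3 -c "
from h import *
a=cv2.imread('pics/t2_wrist.png');c=a.astype(int)
for n,(u,v) in dict(top=(245,171),side=(304,162)).items():
  print(n,cv2.imread(f'pics/t2_{n}.png')[v-4:v+5:2,u-4:u+5:2,::-1].tolist())
  print('before',cv2.imread(f'pics/{n}0.png')[v-4:v+5:2,u-4:u+5:2,::-1].tolist())"
```

```text
wrist (np.int64(309), np.int64(296)) red px 0
top (np.int64(245), np.int64(171)) red px 0
side (np.int64(304), np.int64(162)) red px 1
pos [491.237 165.219 152.256] yaw_y 112.18 q [ 0.213  0.021  1.471  0.002  1.651 -1.744] F [-4.035  3.68  -0.109] T [ 0.707  0.529 -0.197] t 16.4 w 0.4588601037754967
turn [ 0.135 -0.062  0.   ] shift cm [-0.041 -0.09  -2.475]
top [[[53, 86, 81], [50, 77, 72], [24, 43, 41], [23, 30, 29], [19, 14, 17]], [[56, 86, 82], [51, 81, 77], [26, 42, 41], [24, 31, 30], [13, 13, 14]], [[55, 88, 83], [56, 86, 82], [31, 48, 46], [16, 33, 30], [22, 23, 22]], [[55, 87, 84], [56, 87, 82], [35, 57, 55], [23, 39, 38], [25, 26, 25]], [[55, 87, 83], [56, 86, 81], [46, 73, 71], [24, 42, 40], [18, 21, 23]]]
before [[[106, 102, 96], [105, 99, 94], [107, 101, 97], [107, 101, 98], [107, 101, 97]], [[105, 101, 96], [108, 102, 97], [106, 101, 95], [107, 100, 96], [108, 101, 96]], [[107, 101, 98], [107, 102, 97], [108, 101, 97], [105, 100, 96], [106, 102, 97]], [[106, 100, 96], [107, 102, 97], [106, 101, 96], [105, 100, 94], [104, 99, 95]], [[103, 98, 94], [104, 99, 97], [83, 82,
[... 165 characters left out ...]
31, 123, 112], [132, 122, 113], [132, 124, 112]], [[101, 99, 89], [106, 101, 93], [125, 116, 106], [131, 123, 111], [131, 123, 112]], [[99, 94, 87], [90, 82, 77], [94, 89, 81], [115, 109, 99], [132, 124, 111]], [[91, 83, 79], [86, 81, 75], [72, 70, 64], [89, 82, 76], [126, 120, 108]]]
before [[[129, 120, 110], [127, 118, 107], [127, 118, 110], [128, 120, 110], [126, 118, 109]], [[117, 109, 99], [128, 120, 109], [128, 119, 110], [126, 118, 108], [125, 117, 107]], [[87, 83, 77], [101, 96, 91], [122, 115, 104], [126, 119, 110], [128, 118, 110]], [[85, 81, 78], [86, 81, 77], [90, 85, 81], [110, 100, 93], [125, 117, 105]], [[85, 81, 75], [85, 79, 76], [72, 69, 64], [82, 77, 71], [123, 115, 104]]]
```

Emit:
step_arm([
  [0,0,8,0,0.05,0,0.8],
  [0,0,16,0,0.1,0,0.8],
  [0,0,24,0,0.15,0,0.8],
  [0,0,32,0,0.19,0,0.8],
  [0,0,40,0,0.23,0,0.8],
])

```text
time_s: 16.9
ee_pos: [491.2, 166.6, 152.4]
tcp_rot: [-0.0, 0.158, 0.988, 0.0]
ft_force: [-1.5, 1.6, -0.1]
grip_width: 0.463
```

```bash
python3 tab.py t3 wrist side
```

```text
wrist (np.int64(365), np.int64(283)) red px 0
side (np.int64(304), np.int64(162)) red px 1
pos [491.197 166.54  152.465] yaw_y 72.14 q [ 0.217  0.021  1.471  0.     1.65  -1.042] F [-2.094  1.05  -0.114] T [ 0.37   0.33  -0.116] t 17.0 w 0.46245759443906176
turn [ 0.015 -0.011  0.   ] shift cm [-0.139 -0.169 -2.454]
```

Emit:
step_arm([
  [0,0,8,0,0.02,0,0.8],
  [0,0,16,0,0.05,0,0.8],
  [0,0,24,-0.01,0.07,0,0.8],
  [0,0,32,-0.03,0.1,0,0.8],
  [0,0,40,-0.04,0.12,0,0.8],
])

```text
time_s: 17.5
ee_pos: [492.0, 167.6, 152.5]
tcp_rot: [-0.0, 0.485, 0.875, 0.0]
ft_force: [-1.0, 2.0, 0.1]
grip_width: 0.464
```

```bash
python3 tab.py t4 wrist side
```

```text
wrist (np.int64(403), np.int64(240)) red px 0
side (np.int64(304), np.int64(162)) red px 1
pos [492.006 167.538 152.466] yaw_y 32.23 q [ 0.219  0.023  1.468  0.     1.65  -0.344] F [-1.799  2.299 -0.007] T [ 0.4    0.31  -0.194] t 17.6 w 0.46388619994671904
turn [ 0.006 -0.02   0.   ] shift cm [-0.256 -0.162 -2.453]
```

Emit:
step_arm([
  [0,0,8,0,0.02,0,0.8],
  [0,0,16,0,0.05,0,0.8],
  [0,0,24,-0.01,0.07,0,0.8],
  [0,0,32,-0.03,0.1,0,0.8],
  [0,0,40,-0.04,0.12,0,0.8],
])

```text
time_s: 18.1
ee_pos: [493.3, 167.9, 152.5]
tcp_rot: [-0.0, 0.754, 0.657, 0.0]
ft_force: [-1.4, 1.5, -0.8]
grip_width: 0.462
```

```bash
python3 tab.py t5 wrist side
```

```text
wrist (np.int64(404), np.int64(181)) red px 0
side (np.int64(304), np.int64(162)) red px 3
pos [493.286 167.856 152.451] yaw_y -7.7 q [0.219 0.026 1.466 0.    1.65  0.353] F [-1.04   2.306  0.423] T [ 0.351  0.31  -0.104] t 18.2 w 0.46168616580371
turn [-0.003 -0.024 -0.   ] shift cm [-0.349 -0.083 -2.455]
```

Emit:
step_arm([
  [0,0,4,0,0.01,0,0.8],
  [0,0,8,0,0.02,0,0.8],
  [0,0,12,0,0.04,0,0.8],
  [0,0,16,-0.01,0.05,0,0.8],
  [0,0,20,-0.01,0.06,0,0.8],
])

```text
time_s: 18.7
ee_pos: [493.9, 167.7, 152.5]
tcp_rot: [-0.0, 0.856, 0.517, 0.0]
ft_force: [-0.9, 3.0, 0.4]
grip_width: 0.46
```

```bash
python3 tab.py t6 wrist side
```

```text
wrist (np.int64(388), np.int64(154)) red px 37
side (np.int64(304), np.int64(162)) red px 2
pos [493.922 167.688 152.524] yaw_y -27.65 q [0.218 0.027 1.464 0.    1.65  0.701] F [-0.748  2.285 -0.172] T [0.372 0.336 0.074] t 18.8 w 0.45957025731001544
turn [ 0.    -0.029  0.   ] shift cm [-0.37  -0.022 -2.448]
```

```bash
cat > red.py <<'E'
from h import *
import sys
f=sys.argv[1]; s=ctrl.get_state(); im=cv2.imread(f"pics/{f}_wrist.png");hsv=cv2.cvtColor(im,cv2.COLOR_BGR2HSV)
m=cv2.inRange(hsv,(0,120,60),(8,255,255))|cv2.inRange(hsv,(172,120,60),(180,255,255))
n,_,st,c=cv2.connectedComponentsWithStats(m)
k=np.array([492.9,165.9,143]);x=np.array([.962,.274,0]);y=np.array([-.274,.962,0])
for i in range(1,n):
    if st[i,4]>8:
        p=onz('wrist',*c[i],143,s); print(st[i],"local from knob",((p-k)@x).round(1),((p-k)@y).round(1))
for L in (65,70,81): print(L,proj('wrist',k+L*x,s),end=' ')
print([proj('side',k+L*x).round(1).tolist() for L in (65,73,81)])
E
python3 red.py t6
```

```text
[587 123   7   9  27] local from knob 251.5 -119.7
[373 162   8   8  19] local from knob 59.3 -1.2
[383 173   5   5  10] local from knob 59.4 -10.9
[618 355  22  19  63] local from knob 215.6 -638.5
65 [381.236 159.238] 70 [386.127 154.74 ] 81 [396.806 144.899] [[303.1, 163.0], [304.6, 161.8], [306.1, 160.5]]
```

```bash
cat > asc.py <<'E'
import cv2,sys
im=cv2.imread(f"pics/{sys.argv[1]}_wrist.png");u,v=int(sys.argv[2]),int(sys.argv[3]);h=cv2.cvtColor(im,cv2.COLOR_BGR2HSV)
for r in range(v-26,v+26):
    print(''.join('R' if (p[0]<9 or p[0]>171) and p[1]>110 and p[2]>40 else 'B' if 100<p[0]<130 and p[1]>100 else '#' if p[2]<55 else '+' if p[2]<95 else 'y' if 15<p[0]<35 and p[1]>120 else '.' for p in h[r,u-30:u+40]))
E
python3 asc.py t6 386 158
```

```text
......................................................................
......................................................................
......................................................................
......................................................................
......................................................................
......................................................................
......................................................................
.BBBBB................................................................
BBBBBBBB..............................................................
BBBBBBBBB.............................................................
BBBBBBBBBB............................................................
BBBBBBBBBBB...........................................................
BBBBBBBBBBBB..........................................................
BBBBBBBBBBBBB.........................................................
BBBBBBBBBBBBB.........................................................
BBBBBBBBBBBBBB.....................
[... 1891 characters left out ...]
#######+#+###+#+###RR+BBBBBBB................................
#########+##+#++##########+#+RRBBBBBBBB...............................
###+##############++#########RRR+BBBBBBB..............................
###+#########++#####+#######+RR+BBBBBBBB..............................
#+#+#+#####+####+#############+BBBBBBBBB..............................
#+#####+#######+####+#+########+BBBBBBBB..............................
####+##+###############+###+#####BBBBBB...............................
#+##########+################+###+BBBBB...............................
#######+#####+######+######+##+###+BB.................................
#+##+#############+########+##+####+..................................
```

A thin red line 1 to 2 mm wide now shows along the housing's +x end. The tab has crept but not popped, so I'll continue in smaller steps.

Emit:
step_arm([
  [0,0,3,0,0.01,0,0.8],
  [0,0,6,0,0.02,0,0.8],
  [0,0,9,0,0.03,0,0.8],
  [0,0,12,0,0.04,0,0.8],
  [0,0,15,-0.01,0.05,0,0.8],
])

```text
time_s: 19.3
ee_pos: [494.3, 167.4, 152.5]
tcp_rot: [-0.0, 0.916, 0.401, 0.0]
ft_force: [-0.6, 1.6, 0.2]
grip_width: 0.463
```

```bash
python3 tab.py t7 wrist side; python3 red.py t7
```

```text
wrist (np.int64(370), np.int64(137)) red px 71
side (np.int64(304), np.int64(162)) red px 1
pos [494.306 167.367 152.525] yaw_y -42.71 q [0.217 0.028 1.464 0.    1.65  0.963] F [-1.372  2.463 -0.433] T [0.438 0.345 0.099] t 19.4 w 0.46543856938405753
turn [-0.008 -0.029 -0.   ] shift cm [-0.366  0.025 -2.448]
[569  51   8   9  31] local from knob 254.6 -123.3
[348 144  27  18  71] local from knob 58.8 -1.3
65 [364.075 144.814] 70 [367.691 139.103] 81 [375.611 126.574] [[303.1, 163.0], [304.6, 161.8], [306.1, 160.5]]
```

Emit:
step_arm([
  [0,0,3,0,0.01,0,0.8],
  [0,0,6,0,0.02,0,0.8],
  [0,0,9,0,0.03,0,0.8],
  [0,0,12,0,0.04,0,0.8],
  [0,0,15,-0.01,0.05,0,0.8],
])

```text
time_s: 19.9
ee_pos: [494.7, 167.0, 152.6]
tcp_rot: [-0.0, 0.961, 0.277, 0.0]
ft_force: [-1.1, 3.4, 0.3]
grip_width: 0.461
```

```bash
python3 tab.py t8 wrist side; python3 red.py t8
```

```text
wrist (np.int64(347), np.int64(127)) red px 81
side (np.int64(304), np.int64(162)) red px 0
pos [494.652 166.993 152.561] yaw_y -57.76 q [0.217 0.028 1.463 0.    1.65  1.225] F [-0.868  2.186 -0.267] T [0.506 0.324 0.108] t 20.0 w 0.45990783813476965
turn [-0.014 -0.035 -0.   ] shift cm [-0.356  0.069 -2.444]
[328 139  31  11  81] local from knob 58.7 -1.5
65 [343.178 135.468] 70 [345.17  128.941] 81 [349.543 114.593] [[303.1, 163.0], [304.6, 161.8], [306.1, 160.5]]
```

Emit:
step_arm([
  [0,0,3,0,0.01,0,0.8],
  [0,0,6,0,0.02,0,0.8],
  [0,0,9,0,0.03,0,0.8],
  [0,0,12,0,0.04,0,0.8],
  [0,0,15,-0.01,0.05,0,0.8],
])

```text
time_s: 20.5
ee_pos: [494.9, 166.5, 152.6]
tcp_rot: [-0.0, 0.989, 0.149, 0.0]
ft_force: [-0.7, 2.3, 0.4]
grip_width: 0.462
```

```bash
python3 tab.py t9 wrist side; python3 red.py t9
```

```text
wrist (np.int64(321), np.int64(122)) red px 134
side (np.int64(304), np.int64(162)) red px 22
pos [494.825 166.48  152.577] yaw_y -72.8 q [0.216 0.028 1.463 0.    1.65  1.486] F [-0.892  3.224  0.401] T [0.525 0.323 0.124] t 20.6 w 0.46696397656572114
turn [-0.021 -0.028 -0.   ] shift cm [-0.327  0.105 -2.442]
[ 0 30  4 18 42] local from knob 200.7 376.7
[306 137  32   6 134] local from knob 59.1 -0.8
[  0 353  29  47 731] local from knob -377.9 624.9
65 [320.226 131.929] 70 [320.396 125.085] 81 [320.77  110.026] [[303.1, 163.0], [304.6, 161.8], [306.1, 160.5]]
```

Emit:
step_arm([
  [0,0,3,0,0.01,0,0.8],
  [0,0,6,0,0.02,0,0.8],
  [0,0,9,0,0.03,0,0.8],
  [0,0,12,0,0.04,0,0.8],
  [0,0,15,-0.01,0.05,0,0.8],
])

```text
time_s: 21.1
ee_pos: [494.9, 166.0, 152.6]
tcp_rot: [-0.0, 1.0, 0.019, 0.0]
ft_force: [-0.8, 2.9, 0.9]
grip_width: 0.464
```

```bash
python3 tab.py t10 wrist side; python3 red.py t10
```

```text
wrist (np.int64(296), np.int64(125)) red px 715
side (np.int64(304), np.int64(162)) red px 26
pos [494.954 166.009 152.627] yaw_y -87.81 q [0.215 0.028 1.463 0.    1.65  1.747] F [-1.521  2.537 -0.042] T [0.577 0.3   0.125] t 21.2 w 0.46197845964687473
turn [-0.029 -0.034 -0.   ] shift cm [-0.299  0.138 -2.438]
[281 119  35  29 715] local from knob 66.1 -0.9
65 [297.273 134.787] 70 [295.607 128.166] 81 [291.952 113.608] [[303.1, 163.0], [304.6, 161.8], [306.1, 160.5]]
```

The tab has popped: the wrist view shows 715 red px, up from 134, and the side view 26, up from about 1. It popped as the t9 checks were being taken, so the knob went about 0.26 rad past. I'll stop here, release and retreat.

Emit:
step_arm([
  [0,0,0,0,0,0,0],
  [0,0,0,0,0,0,0],
  [0,0,0,0,0,0,0],
  [0,0,0,0,0,0,0],
  [0,0,0,0,0,0,0],
])

```text
time_s: 21.7
ee_pos: [494.8, 165.5, 152.4]
tcp_rot: [0.0, 1.0, 0.017, 0.0]
ft_force: [0.1, -0.3, 0.4]
grip_width: 0.848
```

Emit:
step_arm([
  [0,0,0,0,0,-1,0],
  [0,0,0,0,0,-3,0],
  [0,0,0,0,0,-6,0],
  [0,0,0,0,0,-9,0],
  [0,0,0,0,0,-12,0],
])

```text
time_s: 22.2
ee_pos: [494.7, 165.7, 274.5]
tcp_rot: [-0.0, 1.0, 0.017, 0.001]
ft_force: [-0.2, -0.6, -0.2]
grip_width: 1.0
```

Emit:
step_arm([
  [0,0,0,0,0,-2,0],
  [0,0,0,0,0,-2,0],
  [0,0,0,0,0,-2,0],
  [0,0,0,0,0,-2,0],
  [0,0,0,0,0,-2,0],
])

```text
time_s: 22.7
ee_pos: [494.1, 165.7, 290.6]
tcp_rot: [0.0, 1.0, 0.017, -0.002]
ft_force: [-0.2, -0.9, 0.3]
grip_width: 1.0
```

```bash
python3 tab.py t11 wrist side
python3 - <<'E'
from h import *
# loose objects & carriage in side view: before vs now (HSV blobs)
a=cv2.imread('pics/side0.png');b=cv2.imread('pics/t11_side.png')
for n,lo,hi in (('lime',(35,120,60),(70,255,255)),('dish/press',(12,130,90),(32,255,255)),('lid',(112,180,60),(128,255,255))):
    for im in (a,b):
        m=cv2.inRange(cv2.cvtColor(im,cv2.COLOR_BGR2HSV),lo,hi);m[:130]=0
        N,_,s,c=cv2.connectedComponentsWithStats(m);print(n,[(c[i].round(1).tolist(),int(s[i,4])) for i in range(1,N) if s[i,4]>25])
E
```

```text
wrist (np.int64(304), np.int64(123)) red px 283
side (np.int64(304), np.int64(162)) red px 25
pos [494.307 165.66  291.144] yaw_y -88.01 q [0.215 0.034 1.184 0.    1.926 1.751] F [ 0.508 -0.048  0.77 ] T [-0.04   0.128  0.017] t 22.8 w 0.9982151910440487
turn [ 0.022  0.137 -0.   ] shift cm [-0.207  0.103 11.415]
lime [([471.5, 227.6], 38), ([455.6, 316.7], 279)]
lime [([471.5, 227.6], 38), ([455.6, 316.7], 278)]
dish/press [([243.2, 159.5], 149), ([291.8, 173.3], 54), ([311.5, 205.1], 107), ([478.5, 223.2], 59), ([428.5, 323.8], 124), ([620.0, 340.5], 156), ([386.4, 361.2], 1150)]
dish/press [([16.8, 137.6], 278), ([243.1, 159.5], 148), ([291.6, 173.3], 51), ([293.1, 193.9], 49), ([478.6, 222.9], 61), ([428.4, 323.9], 126), ([620.1, 340.5], 156), ([386.3, 361.2], 1154)]
lid []
lid []
```

The tab is still out, the roller is clamped, the loose objects haven't moved and the arm is clear. Handing in.

```bash
python3 -c "
from workcell import workorder
print(workorder.finish_job())"
```

```text
the job is handed in; nothing more can be done
None
```

The roller is home and clamped, the red tab is out, and I handed the job in at about 23 s. The knob went slightly past the pop point before I stopped.

- **Roller:** I slid it onto the buffers with about 8 N of push, of which roughly 4 N was on the rubber. A wrist picture showed the carriage edge touching both buffers.
- **Clamp:** I turned the knob clockwise about 240°. The tab was popping while I took the check pictures at about 225°, but the next 15° move was already queued. So it was turned about 0.26 rad past the pop, adding roughly 4–5 N of clamping force. I did not back it off.
- **Last checks:** After letting go and rising clear, red still showed at the tab in both the wrist and side views. The cullet, dish, bead press and paddle handle were within about 0.2 px of where they started in the side view. My colour mask did not pick up the jar lid, so its position was not confirmed; the arm went nowhere near it.
- **Disagreement:** My first close on the knob missed. In the wrist images the fingertips sit about 34 mm above the reported TCP. I regripped 24 mm lower and it held.

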